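# Set up the cell-tabbing place under the fume hood

### The arm

A 6-joint arm with a two-finger parallel gripper is mounted at the origin on the work surface. World frame = base frame: x ahead of the robot, y to its left, z up, the work surface at z = 0. Lengths are in m, angles in rad, forces in N, time in s.
With the tool pointing down it reaches from about 0.35 to 0.775 m from the base axis. Payload 5.5 kg.
Tool frame: the origin (TCP) lies midway between the tips of the shut fingers; the grasp point (between the pads) lies 19 mm behind it; z points along the fingers, y is the line along which they close (so a half turn about z gives the same grasp; the last joint's range is limited). The gripper opens to 85 mm and grips with 20 to 120 N. Pads are 22 mm wide; open, the fingers measure 114 mm over their backs; the gripper's body (76 mm by 85 mm) begins 54 mm behind the grasp point. The pads swing forward as they close: fully open they stand 13 mm farther back than shut.
Start: joints at [-1.331, 0.313, 0.046, 1.304, 0, 1.431], TCP at [0.213, -0.534, 0.231] pointing down, gripper open.
Joint ranges: [-2.76, 2.76], [-0.86, 1.69], [-1.03, 1.26], [-2.2, 2.34], [-1.47, 1.5], [-3.14, 3.14]. Speed limits (rad/s): [2.57, 2.57, 3.14, 3.14, 3.14, 3.14].

### API

Orientations are given as a unit quaternion [w, x, y, z].
In Python, from workcell import get_state, read_camera, camera_info, hand_in, recognise gives the robot as it stands.
- The arm moves only by the tool arm_command, never from a script. Its argument "moves" is one flat list of numbers, 7 for each row, row after row: the opening, from -1 (shut) to 1 (fully open), then the shift along the tool's x, y, z in mm, then the turn, a rotation vector about the tool's x, y, z in rad. A call has 1 to 8 rows; each row shifts and turns the commanded pose from where the row before left it, along the tool's axes as they then stand; what a row does not reach is not made up. A row lasts 1/8 s, in which the tool goes at most 62.5 mm and 10.7 degrees, less where a joint would pass 70% of its speed; a pose out of reach is approached as far as the arm can. A call with a gripper value outside its range is refused whole. The fingers move at their own pace and stop on an object; "newtons" is the grip in N (left out, the last holds). Time passes only in rows, so rows that do not move let the fingers close. It gives the time, the measured TCP pose, the force, the opening and the grip force at its end, in the units of the state.
- get_state(): the state, without advancing time (a new reading comes with each control period).
- read_camera(name): name is "scene" or "top" or "wrist"; returns (picture, depth): 400x640x3 uint8, blue, green, red; 400x640 float32, m along the optical axis (not along the pixel's ray), 0 where there is no reading.
- camera_info(name): a dict with "fovy" (degrees; the focal length in pixels is half the picture's height over the tangent of half this angle, whatever the lens; pixels are square), "cx", "cy" (the principal point, pixels), "eye" and "orientation" of the camera in the world; the wrist camera has in their place "tool_from_camera" (4x4, takes a point from camera to tool coordinates, whose origin is the TCP and whose axes are the flange's). Camera axes: x right, y down, z forward; pixel columns grow to the right and rows downward; lengths in m; the calibration is good to about 2 mm. A picture is of the moment at which its call begins: read the wrist's pose just before it. camera_info takes no time and is no camera call.
- hand_in(): hands the job in; it is judged then, once.
Trained networks look in the newest picture that a camera, given by its name, has taken for a name from the list of things; names that differ only in an ending like _2 or _b are one class to them, and where a whole thing is asked for, a point or a joint stands for the part that bears it (a point fixed in the world has none). Each returns a list of dicts, best first, with "confidence" (0 to 1); they miss things now and then, are a little off and sometimes report something else, mostly with a low value. They report only what shows in the picture. A call takes as long as a camera call. They do not tell look-alikes from the thing itself.
- recognise(camera, label): "point" ([column, row] in pixels, amid what is visible of it).
The state is a dict: "clock": time; "joint_pos": joint angles; "qvel": joint speeds; "tau": joint torques, N m; "tcp_pos": TCP position; "orientation": TCP orientation; "wrist_force": force on the tool from outside, world axes, zero at the start; "ft_torque": the same for the moment, N m; "finger_gap": finger opening in m; "grip_force": force on a finger pad.
Only numpy, scipy, OpenCV 4.12 (cv2) and the standard library are available. Lean on these libraries where they do the work, as an engineer would, in place of code of your own. Each camera call takes 0.05 s, during which the arm holds its last target. There are 200 camera calls.

### The job

Get this bench ready for soldering ribbon onto the solar cell: stand the flux jar under the clear extraction hood, midway between the cell plate and the soldering station and in line with their middles; stand the tip cleaner straight in front of the middle of the soldering station (on the robot's side), leaving a gap of about 25 mm; and slip the ribbon spool down over the spindle of the reel stand until it sits on the base. Leave all three upright, set the glass jar down rather than dropping or tipping it, do not bump the hood or touch the cell plate, and leave everything else where it is.

Things in the scene. Friction and masses are not known exactly. Their poses are not given: they have to be found in the camera images.
- flux_jar: Amber glass jar with a pale paper label and black lid, loose, about 0.22 kg. Straight round body 60 mm diameter up to 58 mm, lid 57 mm diameter, 78 mm high in all. Origin at the centre of its underside, z up. To be stood between plate and station, under the hood.
- tip_cleaner: Soldering tip cleaner: green round tub, 60 mm diameter, 56 mm high, brass wool in its mouth, black rubber foot, loose, about 0.24 kg. Origin at the centre of its underside, z up.
- spool: Full spool of copper tabbing ribbon with white end flanges, standing on end, loose, about 0.4 kg: 64 mm diameter, 56 mm high, bore 20 mm diameter right through. It may be taken across its whole height, the winding is within 1.5 mm of the flanges. Origin on the bore's axis at the underside, z up along the bore.
- reel_stand: Fixed heavy stand for the spool: dark round base 100 mm diameter, 12 mm high, with an upright steel spindle 14 mm diameter in its middle, its tapered tip 82 mm above the table. Origin on the table on the spindle's axis.
- spindle_tip (a point): Top of the reel stand's spindle, 82 mm above the table.
- plate: Cell plate, fixed: black, 140 x 140 mm, 10 mm thick, with a blue 125 mm solar cell on it (11 mm high in all). Origin at the centre of its underside; x points away from the robot, y to the left. The soldering station stands to its right (-y), centres about 294 mm apart along the plate's y, clear gap about 154 mm.
- station: Soldering station, fixed: blue box 140 mm wide (its y), 120 mm deep (its x), 88 mm high, standing on the table. Its front, with display and knob, faces the robot (-x of its own frame); the front rises 46 mm upright and then slopes back to the top. Origin at the centre of its footprint, so the front face is 60 mm from it.
- hood: Extraction hood, fixed: clear plastic cone, mouth down, aluminium rim 283 mm across, 260 mm above the table; on top a duct (to 356 mm high) leads back to a 36 mm post with a 110 mm round base, 115 mm behind the rim's centre. Origin on the table below the rim's centre, x towards the post. The rim overhangs the jar's place by 40 mm towards the robot: go in below it, tool tilted 30 to 40 degrees.
- iron: Soldering iron in its spring holder, fixed, standing just right of the station: base 110 x 70 mm; the blue handle rises towards the robot to 180 mm height, 85 mm before the base's centre. Origin at the base's centre on the table.
- brush: Flux brush, loose, 180 mm long, lying at the left. Leave it.
- cutters: Side cutters with red handles, loose, about 145 mm long, 13 mm high, lying at the right. Leave them.
- cup: White plastic cup, 72 mm across, 62 mm high, loose, at the left. Leave it.
Not all that is in view belongs to the job. What is shaped like the reel_stand but yellow is not meant.

How it is judged:
By the outcome, as a careful person would: the job done as asked, in the order asked, and still so for the second after the job is handed in, with the robot touching nothing.
It also fails if it takes over 72 s, if anything falls off the work surface, if the arm or the gripper's body presses on something with over 40 N, if the wrist force passes 120 N, or if a joint passes its speed limit or range.

## Working session

There is one attempt and no reset: what is moved stays moved. The work goes in short steps, Python scripts to look and compute and a tool call to move; the robot and the scene stay as the last step left them, time stands still between calls to the robot, and variables do not carry over. Pictures are saved under pics/ and viewed, at most 10 in all, crops included, and the job is handed in when it is done.

Besides the shell and the picture viewer there is one more tool, called as name(argument=value, ...) on one line, values as JSON. arm_command: Moves the arm, as the interface text tells. Its arguments: {"type":"object","properties":{"moves":{"type":"array"},"newtons":{"type":"number"}},"required":["moves"]}

```bash
mkdir -p pics; ls; cat > h.py <<'E'
import numpy as np, cv2
from scipy.spatial.transform import Rotation as R
from workcell import *
def rot(q): return R.from_quat([q[1],q[2],q[3],q[0]]).as_matrix()
def cam(n, st=None):
    i=camera_info(n); f=200/np.tan(np.radians(i['fovy'])/2)
    if 'eye' in i:
        o=np.array(i['orientation']); Rm=rot(o) if o.size==4 else o.reshape(3,3); e=np.array(i['eye'])
    else:
        T=np.array(i['tool_from_camera']); Rt=rot(st['orientation']); Rm=Rt@T[:3,:3]; e=np.array(st['tcp_pos'])+Rt@T[:3,3]
    return f,i['cx'],i['cy'],Rm,e
def unproj(c,u,v,d):
    f,cx,cy,Rm,e=c
    return (np.stack([(u-cx)/f*d,(v-cy)/f*d,d+0*u],-1))@Rm.T+e
def cloud(c,d):
    v,u=np.mgrid[:400,:640].astype(float); return unproj(c,u,v,d)
def proj(c,p):
    f,cx,cy,Rm,e=c; q=(np.array(p)-e)@Rm; return [f*q[0]/q[2]+cx,f*q[1]/q[2]+cy]
E
cat > a.py <<'E'
from h import *
st=get_state(); print(st['clock'],st['tcp_pos'],st['orientation'])
for n in ['scene','top']:
    im,d=read_camera(n); np.savez(n+'.npz',im=im,d=d); cv2.imwrite(f'pics/{n}0.png',im)
    c=cam(n); print(n,camera_info(n))
    for l in ['flux_jar','tip_cleaner','spool','reel_stand','spindle_tip','plate','station','hood','iron','brush','cutters','cup']:
        for r in recognise(n,l)[:3]:
            u,v=r['point']; dd=d[int(np.clip(v,0,399)),int(np.clip(u,0,639))]
            print(l,np.round(r['point']),round(r['confidence'],2),np.round(unproj(c,np.float64(u),np.float64(v),dd),3))
E
python3 a.py
```

```text
pics
0.0 [ 0.21305441 -0.53351424  0.23041253] [-9.16320121e-04  9.82024899e-01  1.88749193e-01 -2.33557846e-05]
scene {'fovy': 44.77539750208564, 'cx': 315.54836992139633, 'cy': 199.81365896166915, 'eye': array([ 1.3590531 , -0.15087083,  1.52955245]), 'orientation': array([-0.21018332,  0.73568898,  0.61999743, -0.17374661])}
flux_jar [398. 187.] 0.87 [0.477 0.307 0.081]
tip_cleaner [405. 229.] 0.61 [0.614 0.306 0.018]
tip_cleaner [359. 187.] 0.48 [0.441 0.174 0.058]
spool [200. 217.] 0.68 [ 0.472 -0.395  0.061]
spool [455. 198.] 0.2 [0.517 0.523 0.012]
reel_stand [409. 229.] 0.93 [0.619 0.318 0.021]
reel_stand [292. 187.] 0.57 [ 0.375 -0.063  0.022]
reel_stand [378. 136.] 0.57 [0.185 0.313 0.01 ]
spindle_tip [292. 189.] 0.97 [ 0.377 -0.061  0.014]
spindle_tip [377. 139.] 0.8 [0.196 0.307 0.005]
spindle_tip [406. 228.] 0.65 [0.613 0.309 0.021]
station [267. 240.] 0.76 [ 0.618 -0.176  0.095]
hood [404. 229.] 0.68 [0.611 0.304 0.01 ]
hood [332. 232.] 0.67 [0.749 0.007 0.34 ]
hood [180. 257.] 0.35 [ 0.58  -0.482 -0.001]
iron [230. 256.] 0.65 [ 0.619 -0.311  0.023]
iron [334. 234.] 0.2
[... 549 characters left out ...]
.038]
reel_stand [341. 232.] 0.95 [ 0.362 -0.057  0.056]
reel_stand [220. 287.] 0.94 [0.194 0.312 0.014]
reel_stand [226. 162.] 0.62 [0.59  0.309 0.015]
spindle_tip [219. 292.] 0.84 [0.18  0.309 0.055]
spindle_tip [225. 161.] 0.79 [0.594 0.313 0.014]
spindle_tip [340. 227.] 0.61 [ 0.383 -0.055  0.014]
plate [281. 167.] 0.57 [0.574 0.131 0.014]
station [374. 159.] 0.84 [ 0.581 -0.157  0.087]
hood [314. 106.] 0.8 [0.664 0.024 0.323]
hood [187. 141.] 0.23 [0.659 0.437 0.013]
iron [412. 150.] 0.95 [ 0.63  -0.286  0.019]
brush [188. 140.] 0.98 [0.662 0.435 0.013]
cutters [476. 163.] 0.74 [ 0.591 -0.494  0.011]
cup [163. 180.] 0.81 [ 0.533  0.511 -0.002]
cup [474. 163.] 0.71 [ 0.592 -0.49   0.001]
```

View pics/top0.png

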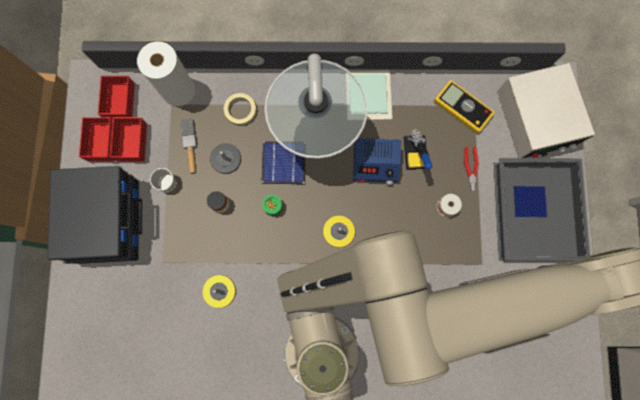

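View pics/scene0.png

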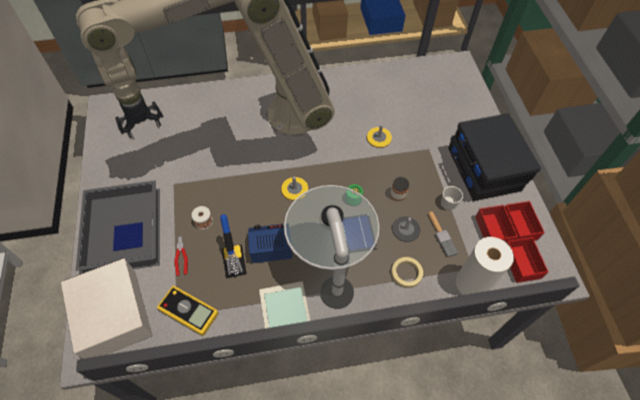

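The top view shows these candidates:
- **Reel stand:** dark one at (226,159). The yellow-based ones at (340,231) and (219,291) are decoys.
- **Spool:** white flanged spool at (450,204). The tape ring (239,109) and paper roll (159,60) are not it.
- **Jar:** (219,202). The cup is at (163,180).
- **Tip cleaner:** (272,205).

My choice is the dark stand, the spool at (450,204), the jar at (219,202) and the cleaner at (272,205).

```bash
cat > b.py <<'E'
from h import *
ap={'jar':(.455,.315),'cleaner':(.44,.165),'spool':(.462,-.40),'stand':(.60,.31)}
P={}
for n in ['top','scene']:
    z=np.load(n+'.npz'); c=cam(n); P[n]=cloud(c,z['d']); P[n][z['d']<=0]=np.nan
    t=P[n][(np.abs(P[n][...,0]-.4)<.12)&(np.abs(P[n][...,1]-.05)<.06)]; print(n,'table z',np.nanmedian(t[:,2]),np.nanstd(t[:,2]))
    for k,(x,y) in ap.items():
        p=P[n][np.hypot(P[n][...,0]-x,P[n][...,1]-y)<.06]; q=p[p[:,2]>(.03 if k!='stand' else .007)]
        zt=np.percentile(q[:,2],90); t=q[q[:,2]>zt-.008] if k!='stand' else q[q[:,2]<.02]
        (cx,cy),r=cv2.minEnclosingCircle(t[:,:2].astype(np.float32))
        print(n,k,'n',len(q),len(t),'zt %.4f max %.4f'%(zt,q[:,2].max()),'circ',np.round([cx,cy,r],4),'mean',np.round(t.mean(0),4))
    for k,(x,y),zl,zh in [('plate',(.575,.135),.005,.018),('station',(.59,-.16),.075,.1),('stationall',(.59,-.16),.02,.1)]:
        p=P[n][(np.abs(P[n][...,0]-x)<.1)&(np.abs(P[n][...,1]-y)<.1)]
        q=p[(p[:,2]>zl)&(p[:,2]<zh)]
        print(n,k,len(q),np.round(np.median(q,0),4),cv2.minAreaRect(q[:,:2].astype(np.float32)))
ims=np.load('top.npz')['im']
cr=[cv2.resize(ims[v-25:v+25,u-25:u+25],(300,300),interpolation=cv2.INTER_CUBIC) for u,v in [(219,202),(272,205),(450,204),(226,159)]]
cv2.imwrite('pics/crop1.png',np.vstack([np.hstack(cr[:2]),np.hstack(cr[2:])]))
E
python3 b.py; python3 -c "
from h import *
print(camera_info('wrist'))"
```

```text
top table z 0.0007198486748498656 0.003908532719725207
top jar n 354 242 zt 0.0809 max 0.0868 circ [0.455  0.3225 0.0287] mean [0.4555 0.3227 0.0778]
top cleaner n 311 200 zt 0.0583 max 0.0633 circ [0.4483 0.1551 0.0306] mean [0.4475 0.1563 0.0549]
top spool n 354 259 zt 0.0588 max 0.0653 circ [ 0.4511 -0.396   0.0323] mean [ 0.4512 -0.3952  0.0556]
top stand n 658 615 zt 0.0177 max 0.0827 circ [0.6059 0.3071 0.059 ] mean [0.6037 0.3108 0.012 ]
top plate 1596 [0.5777 0.1358 0.0098] ((0.576408863067627, 0.13498134911060333), (0.1977948695421219, 0.19849930703639984), 0.26979607343673706)
top station 1382 [ 0.6007 -0.17    0.0861] ((0.5935515761375427, -0.16957005858421326), (0.13954053819179535, 0.11337751150131226), 87.54801940917969)
top stationall 1981 [ 0.5813 -0.168   0.0837] ((0.5847284197807312, -0.16977164149284363), (0.14036184549331665, 0.1313338726758957), 88.06471252441406)
scene table z 0.0010689300233933663 0.004346723150834945
scene jar n 280 156 zt 0.0804 max 0.0839 circ [0.4603 0.3247 0.031 ] mean [0.4601 0.3231 0.0777]
scene cleaner n 91 63 zt 0.0583 max 0.0623 circ 
[... 444 characters left out ...]
(0.6002113223075867, -0.17035219073295593), (0.13853979110717773, 0.10677541792392731), 87.27509307861328)
scene stationall 1348 [ 0.6224 -0.1762  0.0851] ((0.587622344493866, -0.1693475842475891), (0.13960273563861847, 0.13671894371509552), 87.9581069946289)
{'fovy': 69.02568398254256, 'cx': 323.2731610136894, 'cy': 197.82106419308676, 'tool_from_camera': array([[-5.36857279e-04, -9.61700960e-01, -2.74100301e-01,
         6.94689155e-02],
       [ 9.99999756e-01, -3.93520800e-04, -5.77919164e-04,
        -3.76433457e-04],
       [ 4.47921245e-04, -2.74100545e-01,  9.61700936e-01,
        -1.41480252e-01],
       [ 0.00000000e+00,  0.00000000e+00,  0.00000000e+00,
         1.00000000e+00]])}
```

View pics/crop1.png

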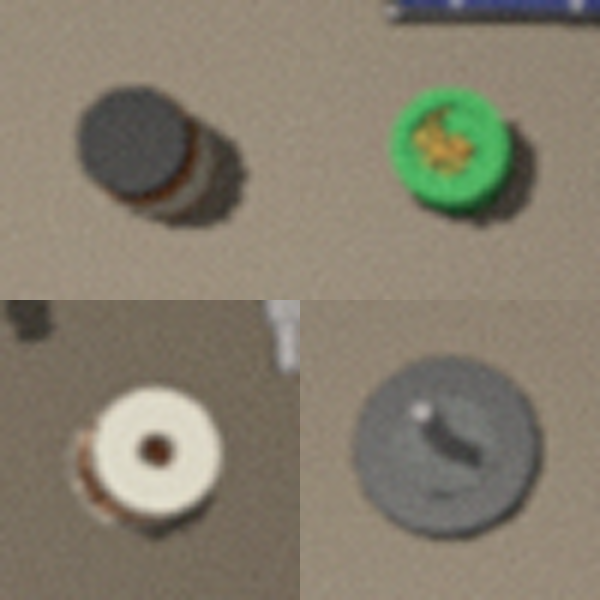

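```bash
cat > plan.py <<'E'
from h import *
def Rt(az,t):
    a,t=np.radians(az),np.radians(t)
    z=np.array([np.sin(t)*np.cos(a),np.sin(t)*np.sin(a),-np.cos(t)]); y=np.array([-np.sin(a),np.cos(a),0])
    return np.stack([np.cross(y,z),y,z],1)
def grasp(p,az,t): # TCP from grasp point
    return np.array(p)+.019*Rt(az,t)[:,2]
def plan(wps,st=None,smax=55,amax=9.5):
    """wps: (tcp pos, az, tilt, opening[, nrows]); prints rows of 7 in tool axes"""
    st=st or get_state(); p=np.array(st['tcp_pos']); Rm=rot(st['orientation']); out=[]
    for w in wps:
        q,Rq,o=np.array(w[0]),Rt(w[1],w[2]),w[3]
        p0,R0=p.copy(),Rm.copy(); rv=R.from_matrix(R0.T@Rq).as_rotvec()
        n=max(1,int(np.ceil(np.linalg.norm(q-p0)*1000/(w[5] if len(w)>5 else smax))),int(np.ceil(np.degrees(np.linalg.norm(rv))/amax)),w[4] if len(w)>4 else 1)
        for k in range(1,n+1):
            pt=p0+(q-p0)*k/n; Rk=R0@R.from_rotvec(rv*k/n).as_matrix()
            d=np.round(Rm.T@(pt-p)*1000,1); r=np.round(R.from_matrix(Rm.T@Rk).as_rotvec(),3)+0.
            p=p+Rm@d/1000; Rm=Rm@R.from_rotvec(r).as_matrix(); out.append([o,*(d+0.),*r])
    for i in range(0,len(out),8): print(i//8,','.join('%g'%v for r in out[i:i+8] for v in r))
    return p,Rm
E
python3 -c "
from plan import *
plan([((.42,-.02,.28),-2,0,1,16)])"
```

```text
0 1,22.5,-23.6,-2.9,0,0,-0.16,1,26,-19.7,-2.8,0,0,-0.161,1,28.8,-15.2,-2.9,0,0,-0.16,1,30.8,-10.5,-2.9,0,0,-0.161,1,32.2,-5.4,-2.8,0,0,-0.16,1,32.6,-0.2,-2.9,0,0,-0.16,1,32.2,5,-2.9,0,0,-0.161,1,31,10,-2.8,0,0,-0.16
1 1,29,14.9,-2.9,0,0,-0.161,1,26.2,19.4,-2.9,0,0,-0.16,1,22.8,23.3,-2.8,0,0,-0.16,1,18.9,26.6,-2.9,0,0,-0.161,1,14.3,29.3,-2.9,0,0,-0.16,1,9.4,31.1,-2.8,0,0,-0.161,1,4.3,32.4,-2.9,0,0,-0.16,1,-0.8,32.5,-2.9,0,0,-0.16
2 1,-6.1,32.1,-2.8,0,0,-0.161
```

arm_command(moves=[1, 22, -24, -3, 0, 0, -0.16, 1, 26, -20, -3, 0, 0, -0.16, 1, 29, -15, -3, 0, 0, -0.16, 1, 31, -10, -3, 0, 0, -0.16, 1, 32, -5, -3, 0, 0, -0.16, 1, 33, 0, -3, 0, 0, -0.16, 1, 32, 5, -3, 0, 0, -0.16, 1, 31, 10, -3, 0, 0, -0.16], newtons=40)

```text
clock: 2.3
tcp_pos: [0.3116, -0.2913, 0.2556]
orientation: [0.0, 0.673, 0.74, -0.0]
wrist_force: [0.6, -0.3, -0.0]
finger_gap: 0.0855
grip_force: 0.0
```

arm_command(moves=[1, 29, 15, -3, 0, 0, -0.16, 1, 26, 20, -3, 0, 0, -0.16, 1, 23, 23, -3, 0, 0, -0.16, 1, 19, 27, -3, 0, 0, -0.16, 1, 14, 29, -3, 0, 0, -0.16, 1, 9, 31, -3, 0, 0, -0.16, 1, 4, 32, -3, 0, 0, -0.17, 1, -5, 50, -3, 0, 0, -0.17])

```text
clock: 3.3
tcp_pos: [0.4208, -0.0361, 0.2797]
orientation: [0.0, 0.089, 0.996, -0.0]
wrist_force: [1.4, -0.2, 0.2]
finger_gap: 0.0857
grip_force: 0.0
```

arm_command(moves=[1, 0, 0, 0, 0, 0, 0])

```text
clock: 3.42
tcp_pos: [0.4213, -0.0343, 0.2796]
orientation: [0.0, 0.088, 0.996, 0.0]
wrist_force: [0.4, 0.3, -0.3]
finger_gap: 0.0855
grip_force: 0.0
```

```bash
cat > c.py <<'E'
from h import *
import sys
st=get_state(); im,d=read_camera('wrist'); n=sys.argv[1]
print(st['clock'],np.round(st['tcp_pos'],4),np.round(st['joint_pos'],3))
np.savez(n+'.npz',im=im,d=d,st=st); cv2.imwrite(f'pics/{n}.png',im)
E
python3 c.py w1
```

```text
3.425 [ 0.4213 -0.0343  0.2796] [-0.272  0.005 -0.206  1.359  0.    -0.096]
```

View pics/w1.png

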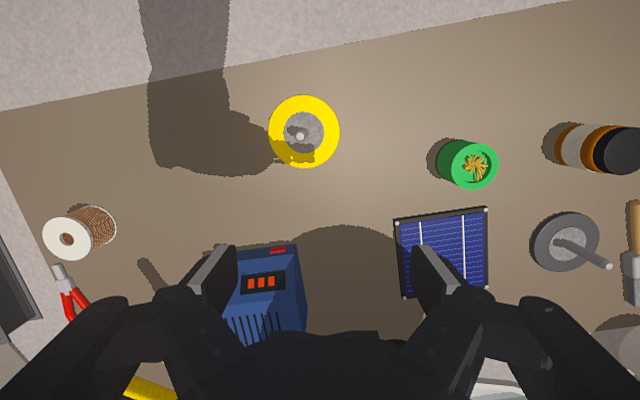

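```bash
cat > m.py <<'E'
from h import *
import sys
n=sys.argv[1]
z=np.load(n+'.npz',allow_pickle=True); st=z['st'].item(); c=cam('wrist',st); im=z['im'].astype(int); P=cloud(c,z['d']); P[z['d']<=0]=np.nan
b,g,r=im[...,0],im[...,1],im[...,2]
t=P[(np.abs(P[...,0]-.42)<.04)&(np.abs(P[...,1]-.05)<.04)]; print('table',np.nanmedian(t[:,2]),np.nanstd(t[:,2]))
m=(b>r-3)&(np.abs(P[...,0]-.58)<.09)&(np.abs(P[...,1]-.125)<.085)&(P[...,2]<.025)&(P[...,2]>-.01)
u8=cv2.morphologyEx(m.astype(np.uint8),cv2.MORPH_OPEN,np.ones((3,3)))
k,l,s,ce=cv2.connectedComponentsWithStats(u8); i=1+s[1:,4].argmax(); m=l==i
vv,uu=np.nonzero(m); Q=[]
f,cx,cy,Rm,e=c
ray=np.stack([(uu-cx)/f,(vv-cy)/f,np.ones(len(uu))],-1)@Rm.T
X=e+ray*((.010-e[2])/ray[:,2])[:,None]
print('plate n',len(X),'z',np.median(P[m][:,2]),'rect',cv2.minAreaRect(X[:,:2].astype(np.float32)), 'box',np.round(cv2.boxPoints(cv2.minAreaRect(X[:,:2].astype(np.float32))),3).tolist())
s=P[(np.abs(P[...,0]-.54)<.05)&(np.abs(P[...,1]+.17)<.09)]
fr=s[(s[:,2]>.012)&(s[:,2]<.042)]
if len(fr)>50:
    L=cv2.fitLine(fr[:,:2].astype(np.float32),cv2.DIST_HUBER,0,.01,.01).ravel(); print('front',len(fr),'yaw',np.degrees(np.arctan2(-L[0]*np.sign(L[1]),abs(L[1]))),'at',L[2:],'y',np.percentile(fr[:,1],[1,99]))
for k,(x,y),h in [('jar',(.457,.323),.078),('cleaner',(.448,.156),.056),('spool',(.452,-.396),.056),('stand',(.602,.309),.012)]:
    p=P[np.hypot(P[...,0]-x,P[...,1]-y)<.07]; t=p[(p[:,2]>h-.007)&(p[:,2]<h+.009)]
    if len(t)>20:
        (a,bb),rr=cv2.minEnclosingCircle(t[:,:2].astype(np.float32)); print(k,len(t),'zmed %.4f'%np.median(t[:,2]),'circ',np.round([a,bb,rr],4),'mid',np.round((np.percentile(t[:,:2],1,axis=0)+np.percentile(t[:,:2],99,axis=0))/2,4))
q=P[(np.hypot(P[...,0]-.602,P[...,1]-.309)<.03)&(P[...,2]>.05)]; print('spindle',len(q),np.round(np.median(q,0),4) if len(q) else '')
E
python3 m.py w1
```

```text
table 0.3464786351889953 0.1379017372212938
plate n 2554 z 0.009732376256048114 rect ((0.5945349931716919, 0.10530658066272736), (0.10160547494888306, 0.1314588040113449), 88.64242553710938) box [[0.527999997138977, 0.0560000017285347], [0.6589999794960022, 0.05299999937415123], [0.6610000133514404, 0.1550000011920929], [0.5299999713897705, 0.15800000727176666]]
front 632 yaw -1.6161363 at [ 0.53079385 -0.13942349] y [-0.18444876 -0.09660626]
jar 1589 zmed 0.0767 circ [0.457  0.3234 0.0294] mid [0.4556 0.3175]
cleaner 1333 zmed 0.0545 circ [0.4484 0.157  0.0306] mid [0.4483 0.1564]
spool 1624 zmed 0.0545 circ [ 0.452  -0.394   0.0332] mid [ 0.4507 -0.3939]
stand 2895 zmed 0.0110 circ [0.6044 0.3131 0.051 ] mid [0.6037 0.3118]
spindle 280 [0.6019 0.3093 0.069 ]
```

```bash
cat > e.py <<'E'
from h import *
z=np.load('w1.npz',allow_pickle=True); st=z['st'].item(); c=cam('wrist',st)
f,cx,cy,Rm,e=c
def gz(u,v,h):
    r=Rm@np.array([(u-cx)/f,(v-cy)/f,1]); return (e+r*(h-e[2])/r[2]).round(4)
for u,v in [(393,219),(487,206),(490,292),(402,301)]: print(gz(u,v,.010))
print('station front top-edge corner',gz(297,244,.046))
im=z['im']; cv2.imwrite('pics/crop2.png',cv2.resize(im[195:315,190:500],None,fx=2.5,fy=2.5,interpolation=cv2.INTER_CUBIC))
t=np.load('top.npz'); im=t['im']; c=cam('top'); P=cloud(c,t['d'])
m=(im[...,0].astype(int)>im[...,2].astype(int)-3)&(np.abs(P[...,0]-.58)<.1)&(np.abs(P[...,1]-.13)<.1)&(P[...,2]<.03)
f,cx,cy,Rm,e=c
v,u=np.nonzero(m); r=np.stack([(u-cx)/f,(v-cy)/f,np.ones(len(u))],-1)@Rm.T; X=e+r*((.01-e[2])/r[:,2])[:,None]
print(len(X),np.percentile(X[:,:2],[1,50,99],axis=0))
E
python3 e.py
```

```text
[0.5191 0.0551 0.01  ]
[0.5232 0.1945 0.01  ]
[0.6719 0.1959 0.01  ]
[0.6636 0.0538 0.01  ]
station front top-edge corner [ 0.518  -0.0885  0.046 ]
1432 [[0.52553158 0.06131848]
 [0.58135925 0.13334504]
 [0.6543585  0.18984784]]
```

View pics/crop2.png

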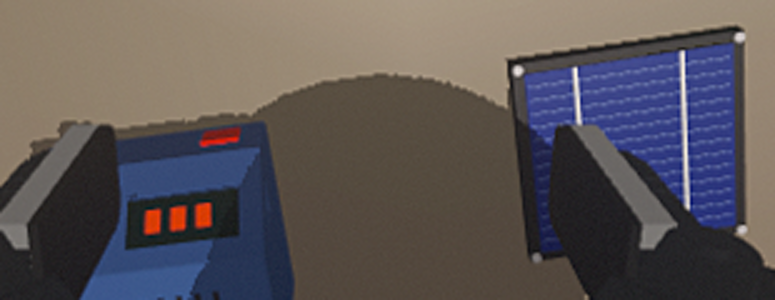

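```bash
cat >> e.py <<'E'
print('----')
c=cam('wrist',st); f,cx,cy,Rm,e=c
S=np.array([gz(u,v,.0105) for u,v in [(396.8,223.4),(485.6,209.8),(486.4,287),(404.4,297.8)]]); print(S, S.mean(0))
print('st bottom',gz(297.2,244.2,0),'46:',gz(294.8,255,.046), 'far bottom', gz(190+118/2.5,195+142/2.5,0))
# front face + top face fits
P=cloud(c,z['d']); s=P[(np.abs(P[...,0]-.54)<.05)&(P[...,1]<-.10)&(P[...,1]>-.19)]
fr=s[(s[:,2]>.008)&(s[:,2]<.040)&(s[:,0]<.545)]; A=np.polyfit(fr[:,1],fr[:,0],1); print('front x at y=-.17',np.polyval(A,-.17),'slope',A[0],len(fr),np.median(fr[:,0]-np.polyval(A,fr[:,1])))
t=np.load('top.npz'); P=cloud(cam('top'),t['d']); p=P[(np.abs(P[...,0]-.59)<.1)&(np.abs(P[...,1]+.17)<.1)&(P[...,2]>.078)&(P[...,2]<.1)]
ed=[]
for y0 in np.arange(-.22,-.11,.01):
    q=p[np.abs(p[:,1]-y0)<.005]; ed.append((y0,*np.percentile(q[:,0],[2,98])))
print(np.round(ed,4).tolist())
ed=[(x0,*np.percentile(p[np.abs(p[:,0]-x0)<.006][:,1],[2,98])) for x0 in np.arange(.56,.645,.012)]; print(np.round(ed,4).tolist())
E
python3 e.py | sed -n '/----/,$p'
```

```text
----
[[0.5269 0.0599 0.0105]
 [0.5286 0.1921 0.0105]
 [0.6611 0.1902 0.0105]
 [0.6579 0.0582 0.0105]] [0.593625 0.1251   0.0105  ]
st bottom [ 0.5387 -0.0965  0.    ] 46: [ 0.5341 -0.095   0.046 ] far bottom [ 0.5348 -0.193   0.    ]
front x at y=-.17 0.5297136130359476 slope 0.02359689628485571 511 0.00017070882871750293
[[-0.22, 0.5614, 0.6457], [-0.21, 0.5459, 0.6458], [-0.2, 0.5454, 0.6464], [-0.19, 0.5615, 0.6462], [-0.18, 0.5634, 0.6447], [-0.17, 0.5609, 0.6451], [-0.16, 0.5578, 0.6468], [-0.15, 0.5562, 0.6497], [-0.14, 0.5621, 0.6481], [-0.13, 0.5577, 0.6486], [-0.12, 0.5595, 0.6482]]
[[0.56, -0.2365, -0.1032], [0.572, -0.2356, -0.1024], [0.584, -0.2348, -0.1013], [0.596, -0.2351, -0.1028], [0.608, -0.2362, -0.1027], [0.62, -0.237, -0.1063], [0.632, -0.2376, -0.104], [0.644, -0.2363, -0.1061]]
```

Both fixtures measured consistently, with the plate at (0.594,0.125), the station at (0.589,-0.170) and their yaw about -1.1°. The jar goes to (0.591,-0.0225) and the cleaner to (0.474,-0.168). Next I plan the jar pick.

```bash
python3 -c "
from plan import *
az,t=35,35; g=grasp((.457,.323,.045),az,t); z=Rt(az,t)[:,2]
plan([(g-.11*z,az,t,1),(g-.0*z,az,t,1,4)])"
```

```text
0 1,9.3,46,22.8,-0.034,-0.083,-0.109,1,6.1,46.1,23.8,-0.035,-0.082,-0.109,1,3.2,45.8,24.9,-0.035,-0.083,-0.11,1,0.3,45,26.5,-0.034,-0.082,-0.109,1,-2.4,44,28,-0.034,-0.083,-0.109,1,-4.6,42.6,29.8,-0.035,-0.083,-0.109,1,-6.7,40.9,31.7,-0.034,-0.082,-0.109,1,0,0,27.5,0,0,0
1 1,0,0,27.5,0,0,0,1,0,0,27.5,0,0,0,1,0,0,27.5,0,0,0
```

arm_command(moves=[1, 9.3, 46, 22.8, -0.034, -0.083, -0.109, 1, 6.1, 46.1, 23.8, -0.035, -0.082, -0.109, 1, 3.2, 45.8, 24.9, -0.035, -0.083, -0.11, 1, 0.3, 45, 26.5, -0.034, -0.082, -0.109, 1, -2.4, 44, 28, -0.034, -0.083, -0.109, 1, -4.6, 42.6, 29.8, -0.035, -0.083, -0.109, 1, -6.7, 40.9, 31.7, -0.034, -0.082, -0.109, 1, 0, 0, 0, 0, 0, 0])

```text
clock: 4.47
tcp_pos: [0.4117, 0.2913, 0.116]
orientation: [0.284, -0.286, 0.911, 0.09]
wrist_force: [-0.3, 0.4, -0.7]
finger_gap: 0.0856
grip_force: 0.0
```

```bash
python3 c.py w2; cat > cyl.py <<'E'
from h import *
import sys
# cyl.py file x y h r : top-disc centre from depth edge
n=sys.argv[1]; x,y,h=map(float,sys.argv[2:5])
z=np.load(n+'.npz',allow_pickle=True); c=cam('wrist',z['st'].item()); P=cloud(c,z['d']); P[z['d']<=0]=np.nan
p=P[(np.hypot(P[...,0]-x,P[...,1]-y)<.06)]; t=p[np.abs(p[:,2]-h)<.006]
print(len(t),np.median(t[:,2]),cv2.minEnclosingCircle(t[:,:2].astype(np.float32)))
E
python3 cyl.py w2 .457 .323 .078
python3 -c "
from plan import *
az,t=35,35; g=grasp((.457,.323,.045),az,t)
plan([(g,az,t,1,4)])"
```

```text
4.475 [0.4117 0.2913 0.116 ] [ 0.376 -0.135 -0.974  0.139  0.132 -0.191]
2555 0.07660631641125171 ((0.45622333884239197, 0.3234497308731079), 0.029462698847055435)
0 1,-0.8,0.4,27.4,0,-0.001,-0.001,1,-0.9,0.3,27.4,-0.001,-0.001,-0.001,1,-0.8,0.3,27.4,0,-0.002,-0.001,1,-0.7,0.4,27.4,-0.001,-0.001,-0.001
```

arm_command(moves=[1, -1, 0.4, 27.5, 0, 0, 0, 1, -1, 0.4, 27.5, 0, 0, 0, 1, -1, 0.4, 27.5, 0, 0, 0, 1, -0.5, 0, 27, 0, 0, 0, 1, 0, 0, 0, 0, 0, 0])

```text
clock: 5.15
tcp_pos: [0.47, 0.3289, 0.0312]
orientation: [0.286, -0.284, 0.911, 0.089]
wrist_force: [-0.2, 0.1, 0.4]
finger_gap: 0.0855
grip_force: 0.0
```

arm_command(moves=[-0.6, 0, 0, 0, 0, 0, 0, -0.6, 0, 0, 0, 0, 0, 0, -0.6, 0, 0, 0, 0, 0, 0, -0.6, 0, 0, 0, 0, 0, 0, -0.6, 0, 0, 0, 0, 0, 0], newtons=35)

```text
clock: 5.78
tcp_pos: [0.4691, 0.3303, 0.0336]
orientation: [0.288, -0.285, 0.91, 0.09]
wrist_force: [-2.5, -4.8, 8.9]
finger_gap: 0.059
grip_force: 39.2
```

```bash
python3 -c "
from plan import *
st=get_state(); Rm=rot(st['orientation']); print(np.round(st['joint_pos'],3), st['tcp_pos'], (st['tcp_pos']-.019*Rm[:,2]).round(4), st['tcp_pos'][2])
az=-1.5;t=35
T=lambda x,z: grasp((x,-.0225,.045+z),az,t)
plan([(st['tcp_pos']+np.array([0,0,.10]),35,35,-.6),(T(.46,.10),az,t,-.6),(T(.52,.07),az,t,-.6),(T(.56,.03),az,t,-.6),(T(.5915,.03),az,t,-.6)],smax=45)"
```

```text
[ 0.416  0.178 -0.963 -0.175  0.108 -0.157] [0.46914742 0.33032562 0.03355143] [0.4602 0.3241 0.0491] 0.03355143377147551
0 -0.6,-19.2,0,-27.3,-0.001,0.001,-0.001,-0.6,-19.2,-0.1,-27.2,-0.001,0.001,-0.001,-0.6,-19.1,0,-27.3,-0.001,0.001,-0.001,-0.6,20.9,-36.3,-14,0.046,0,0.065,-0.6,18.5,-38.1,-12.2,0.045,0,0.066,-0.6,15.9,-39.9,-10.6,0.046,0,0.065,-0.6,13.3,-41.2,-8.6,0.045,0,0.065,-0.6,10.5,-42.3,-6.8,0.046,0,0.065
1 -0.6,7.8,-43.2,-4.8,0.046,0,0.066,-0.6,4.9,-43.8,-2.8,0.045,0,0.065,-0.6,2,-44,-0.8,0.046,0,0.065,-0.6,-16,0.8,29.5,0,0,0,-0.6,-15.9,0.7,29.5,0,0,0,-0.6,-4.9,0.5,27.8,0,0,0,-0.6,-4.9,0.6,27.9,0,0,0,-0.6,-25.8,0.8,18,0,0,0
```

```bash
cat > kin.py <<'E'
from plan import *
from scipy.optimize import least_squares
D=[([.313,.046,1.304],(.213,-.534,.231)),([.005,-.206,1.359],(.4213,-.0343,.2796)),([-.135,-.974,.139],(.4117,.2913,.116)),([.178,-.963,-.175],(.4691,.3303,.0336))]
def fk(p,j):
    h,r0,l2,l3,lw=p[:5]; a=j[0]; b=j[0]-j[1]+np.pi/2+p[5]; t=np.pi/2+j[0]-j[1]+j[2]
    return np.array([r0+l2*np.sin(a)+l3*np.sin(b)+lw*np.sin(t),h+l2*np.cos(a)+l3*np.cos(b)+lw*np.cos(t)])
f=lambda p:np.concatenate([fk(p,j)-[np.hypot(q[0],q[1]),q[2]] for j,q in D]+[(p-[.33,0.05,.4,.4,.3,0])*1e-3])
s=least_squares(f,[.33,.05,.4,.4,.3,0]); K=s.x
def ik(r,z,tilt):
    g=lambda j:np.append(fk(K,j)-[r,z],j[0]-j[1]+j[2]-np.pi/2+np.radians(tilt)); q=least_squares(g,[.1,-.8,0.]); return q.x,np.abs(q.fun).max()
if __name__=='__main__':
    print(K.round(3),np.abs(s.fun).max())
    for x,z,t in [(.57,.034,35),(.57,.09,35),(.57,.13,35),(.5,.10,35),(.5,.07,35),(.5,.07,30),(.54,.10,35),(.54,.10,30),(.6,.06,35),(.6,.03,35),(.5,.1,30)]: print(x,z,t,np.round(ik(x,z,t)[0],3),ik(x,z,t)[1].round(4))
E
python3 kin.py
```

```text
[ 0.255  0.005  0.513  0.416  0.454 -0.126] 0.0004783693601130429
0.57 0.034 35 [ 0.173 -0.978 -0.19 ] 0.0
0.57 0.09 35 [ 0.045 -0.909  0.006] 0.0
0.57 0.13 35 [-0.029 -0.851  0.138] 0.0
0.5 0.1 35 [-0.118 -1.027  0.051] 0.0
0.5 0.07 35 [-0.046 -1.074 -0.068] 0.0
0.5 0.07 30 [-0.028 -0.979  0.097] 0.0
0.54 0.1 35 [-0.033 -0.953  0.04 ] 0.0
0.54 0.1 30 [-0.007 -0.858  0.197] 0.0
0.6 0.06 35 [ 0.16  -0.884 -0.084] 0.0
0.6 0.03 35 [ 0.227 -0.916 -0.183] 0.0
0.5 0.1 30 [-0.089 -0.933  0.203] 0.0
```

```bash
python3 -c "
from plan import *
st=get_state(); p=np.array(st['tcp_pos']); az=-1.5;t=35
plan([(p+np.array([0,0,.10]),35,35,-.6),((.53,-.0225,.13),az,t,-.6)],smax=50)"
```

```text
0 -0.6,-28.8,-0.1,-40.9,-0.002,0.001,-0.001,-0.6,-28.7,0,-40.9,-0.001,0.002,-0.002,-0.6,15.9,-40.5,-10.5,0.046,0,0.065,-0.6,13.2,-41.9,-8.7,0.045,0,0.066,-0.6,10.4,-43,-6.8,0.046,0,0.065,-0.6,7.6,-43.8,-4.7,0.045,0,0.065,-0.6,4.7,-44.4,-2.8,0.046,0,0.065,-0.6,1.8,-44.7,-0.7,0.046,0,0.066
1 -0.6,-1.2,-44.7,1.4,0.045,0,0.065,-0.6,-4,-44.5,3.3,0.046,0,0.065
```

arm_command(moves=[-0.6, -12, 0, -17, 0, 0, 0, -0.6, -17, 0, -25, 0, 0, 0, -0.6, 0, 0, 0, 0, 0, 0])

```text
clock: 6.15
tcp_pos: [0.4694, 0.3309, 0.0859]
orientation: [0.289, -0.285, 0.909, 0.09]
wrist_force: [-0.2, 0.1, -1.3]
finger_gap: 0.0592
grip_force: 38.8
```

```bash
python3 c.py w3; python3 -c "
from plan import *
st=get_state(); print(st['finger_gap'],st['grip_force'],st['wrist_force'])
p=np.array(st['tcp_pos']); z=np.load('w3.npz',allow_pickle=True); c=cam('wrist',st); P=cloud(c,z['d'])
Rm=rot(st['orientation']); q=P[np.hypot(P[...,0]-p[0],P[...,1]-p[1])<.07]
print(np.histogram(q[:,2],20))
t=q[(q[:,2]>.112)&(q[:,2]<.135)]; print(len(t),np.median(t,0),cv2.minEnclosingCircle(t[:,:2].astype(np.float32)))
az=-1.5;t=35
plan([(p+np.array([0,0,.05]),35,35,-.6),((.53,-.0225,.13),az,t,-.6)],smax=50)"
```

```text
6.15 [0.4694 0.3309 0.0859] [ 0.417  0.064 -0.898  0.001  0.109 -0.157]
0.05863065848217695 38.81164328427985 [-0.65280307 -0.15439669 -2.0608249 ]
(array([20696,     0,     0,     0,     0,     0,   114,  1057,  1122,
        1388,  1561,  2011,  2614,  3047,  3822,  5122,  7997,  6007,
        8102,  6292]), array([-0.00343066,  0.00444505,  0.01232076,  0.02019648,  0.02807219,
        0.0359479 ,  0.04382361,  0.05169933,  0.05957504,  0.06745075,
        0.07532646,  0.08320217,  0.09107789,  0.0989536 ,  0.10682931,
        0.11470502,  0.12258074,  0.13045645,  0.13833216,  0.14620787,
        0.15408359]))
17750 [0.43751437 0.30989351 0.12576059] ((0.4458736181259155, 0.3154802620410919), 0.061857663094997406)
0 -0.6,-28.8,0,-40.9,-0.002,0.002,-0.003,-0.6,15.9,-40.6,-10.5,0.046,0,0.065,-0.6,13.1,-41.9,-8.5,0.045,0,0.066,-0.6,10.4,-43,-6.7,0.046,0,0.065,-0.6,7.6,-43.9,-4.6,0.046,0,0.065,-0.6,4.6,-44.5,-2.6,0.045,0,0.065,-0.6,1.8,-44.8,-0.6,0.046,0,0.066,-0.6,-1.2,-44.7,1.4,0.045,0,0.065
1 -0.6,-4.1,-44.5,3.5,0.046,0,0.065
```

View pics/w3.png

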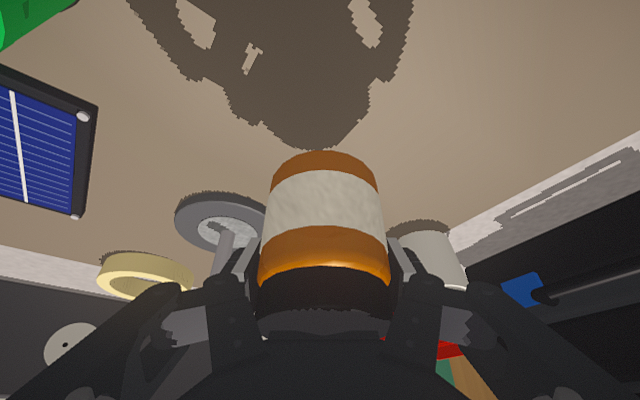

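```bash
python3 -c "
from plan import *
z=np.load('w3.npz',allow_pickle=True); st=z['st'].item(); c=cam('wrist',st); P=cloud(c,z['d']); Rm=rot(st['orientation']); p=np.array(st['tcp_pos'])
a=np.radians(35); h=np.array([np.cos(a),np.sin(a),0])
for v in range(155,290,15):
  q=np.median(P[v:v+6,318:328].reshape(-1,3),0); print(v,np.round(q,4),'along',round((q-p)@h,4))
from scipy.optimize import least_squares
q=P[165:260,280:365].reshape(-1,3); 
f=lambda s:(np.hypot(q[:,0]-s[0]-s[2]*(q[:,2]-.09),q[:,1]-s[1]-s[3]*(q[:,2]-.09))-.030)
s=least_squares(f,[.457,.323,0,0],loss='soft_l1',f_scale=.002); print(s.x, np.std(s.fun)); print('rel tcp tool',Rm.T@(np.array([s.x[0],s.x[1],p[2]])-p))
"
```

```text
155 [0.4346 0.3068 0.0582] along -0.0423
170 [0.434  0.3063 0.0689] along -0.0431
185 [0.4341 0.3064 0.0778] along -0.0429
200 [0.434  0.3064 0.0862] along -0.043
215 [0.434  0.3063 0.0941] along -0.0431
230 [0.4345 0.3066 0.1006] along -0.0425
245 [0.4345 0.3066 0.1071] along -0.0425
260 [0.4363 0.308  0.112 ] along -0.0402
275 [0.4357 0.3074 0.1186] along -0.0411
[0.45869029 0.32395409 0.0069695  0.00506022] 0.006396711614254854
rel tcp tool [ 0.0103986   0.00038635 -0.00735418]
```

arm_command(moves=[-0.6, -29, 0, -41, 0, 0, 0, -0.6, 16, -40.5, -10.5, 0.046, 0, 0.065, -0.6, 13, -42, -8.5, 0.046, 0, 0.065, -0.6, 10.5, -43, -6.5, 0.046, 0, 0.065, -0.6, 7.5, -44, -4.5, 0.046, 0, 0.065, -0.6, 4.5, -44.5, -2.5, 0.046, 0, 0.065, -0.6, 2, -45, -0.5, 0.046, 0, 0.065, -0.6, -1, -45, 1.5, 0.046, 0, 0.065])

```text
clock: 7.2
tcp_pos: [0.5197, 0.0196, 0.1269]
orientation: [0.299, -0.023, 0.954, 0.006]
wrist_force: [0.3, 0.4, -0.6]
finger_gap: 0.0587
grip_force: 39.2
```

arm_command(moves=[-0.6, -4, -44.5, 3.5, 0.046, 0, 0.065, -0.6, 0, 0, 0, 0, 0, 0])

```text
clock: 7.45
tcp_pos: [0.5282, -0.0254, 0.127]
orientation: [0.3, 0.016, 0.954, -0.006]
wrist_force: [0.4, 0.9, -1.3]
finger_gap: 0.0588
grip_force: 39.2
```

```bash
python3 -c "
from plan import *
az=-1.5;t=35
plan([((.56,-.0225,.092),az,t,-.6),((.604,-.0227,.060),az,t,-.6,2),((.604,-.0227,.040),az,t,-.6,2)],smax=40)"
```

```text
0 -0.6,-3,2.1,23.4,-0.003,-0.001,-0.002,-0.6,-2.9,1.9,23.5,-0.004,-0.001,-0.003,-0.6,-8.8,0.5,25.7,0,0,0,-0.6,-8.9,0.5,25.7,0,0,0,-0.6,5.7,0,8.2,0,0,0,-0.6,5.8,0,8.2,0,0,0
```

arm_command(moves=[-0.6, -3, 2, 23.5, -0.003, 0, -0.003, -0.6, -3, 2, 23.5, -0.003, 0, -0.002, -0.6, -9, 0.5, 25.7, 0, 0, 0, -0.6, -9, 0.5, 25.7, 0, 0, 0, -0.6, 5.5, 0, 8, 0, 0, 0, -0.6, 0, 0, 0, 0, 0, 0])

```text
clock: 8.2
tcp_pos: [0.6023, -0.0193, 0.0494]
orientation: [0.298, 0.01, 0.954, -0.003]
wrist_force: [-0.3, 0.1, -2.2]
finger_gap: 0.0589
grip_force: 39.2
```

```bash
python3 c.py w4; python3 -c "
from plan import *
print(get_state()['wrist_force'])
plan([((.604,-.0227,.0335),-1.5,35,-.6,4)])"
```

```text
8.2 [ 0.6023 -0.0193  0.0494] [-0.223  0.188 -0.873 -0.086  0.114 -0.166]
[-0.19484826 -0.76613379 -1.79338894]
0 -0.6,2.2,-0.8,3.6,0.001,-0.001,0.001,-0.6,2.2,-0.8,3.7,0,-0.001,0.001,-0.6,2.2,-0.8,3.6,0.001,0,0.001,-0.6,2.1,-0.7,3.7,0.001,-0.001,0.001
```

View pics/w4.png

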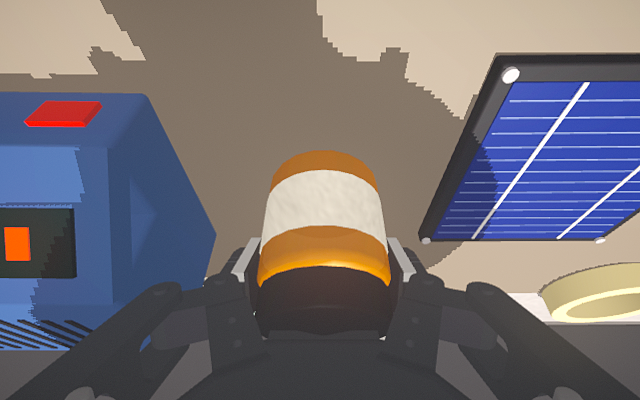

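Jar upright between the station (left face at column ~150-215) and the plate's right edge (column ~420-500). I'll lower it while checking the gap.

```bash
python3 -c "
from plan import *
z=np.load('w4.npz',allow_pickle=True); st=z['st'].item(); c=cam('wrist',st); P=cloud(c,z['d']); im=z['im'].astype(int)
f,cx,cy,Rm,e=c
def gz(u,v,h):
    r=Rm@np.array([(u-cx)/f,(v-cy)/f,1]); return (e+r*(h-e[2])/r[2]).round(4)
# plate: screws near (510,75) and (427,240); front-right top corner ~ (497,64)
print('screws',gz(510,75,.0105),gz(427,240,.0105),gz(600,240,.0105))
q=P[(np.abs(P[...,1]+.1)<.012)&(P[...,0]>.535)&(P[...,0]<.6)&(P[...,2]>.006)&(P[...,2]<.04)]; print('station left face',len(q),np.median(q,0), np.polyfit(q[:,0],q[:,1],1))
q=P[(np.abs(P[...,0]-.53)<.015)&(P[...,1]>-.2)&(P[...,1]<-.105)&(P[...,2]>.006)&(P[...,2]<.04)]; print('front',len(q),np.median(q,0))
q=P[165:250,280:365].reshape(-1,3)
from scipy.optimize import least_squares
g=lambda s:(np.hypot(q[:,0]-s[0],q[:,1]-s[1])-.030)
s=least_squares(g,[.59,-.02],loss='soft_l1',f_scale=.002); print('jar',s.x)
"
```

```text
screws [0.5261 0.0598 0.0105] [0.6566 0.0587 0.0105] [0.6596 0.1902 0.0105]
station left face 4861 [ 0.55912903 -0.09782192  0.02538784] [-0.03429331 -0.07860821]
front 5210 [ 0.53116698 -0.12504138  0.02570388]
jar [ 0.58920166 -0.0186353 ]
```

arm_command(moves=[-0.6, 2.2, -0.8, 3.2, 0, 0, 0, -0.6, 2.2, -0.8, 3.2, 0, 0, 0, -0.6, 2.2, -0.8, 3.2, 0, 0, 0, -0.6, 0, 0, 0, 0, 0, 0])

```text
clock: 8.75
tcp_pos: [0.6047, -0.0229, 0.0401]
orientation: [0.301, 0.011, 0.954, -0.004]
wrist_force: [0.4, 0.2, -2.6]
finger_gap: 0.0588
grip_force: 39.2
```

arm_command(moves=[-0.6, 1.7, 0, 2.5, 0, 0, 0, -0.6, 1.5, 0, 2, 0, 0, 0, -0.6, 0, 0, 0, 0, 0, 0])

```text
clock: 9.12
tcp_pos: [0.6048, -0.0227, 0.0346]
orientation: [0.301, 0.01, 0.954, -0.004]
wrist_force: [-0.1, 0.5, -2.2]
finger_gap: 0.0588
grip_force: 39.2
```

arm_command(moves=[-0.6, 0.6, 0, 0.8, 0, 0, 0, -0.6, 0, 0, 0, 0, 0, 0])

```text
clock: 9.38
tcp_pos: [0.605, -0.0228, 0.034]
orientation: [0.301, 0.01, 0.954, -0.004]
wrist_force: [0.2, -0.2, -1.8]
finger_gap: 0.0587
grip_force: 39.2
```

arm_command(moves=[-0.6, 0.6, 0, 0.8, 0, 0, 0, -0.6, 0, 0, 0, 0, 0, 0])

```text
clock: 9.62
tcp_pos: [0.6056, -0.0228, 0.0336]
orientation: [0.302, 0.01, 0.953, -0.004]
wrist_force: [0.0, 0.6, 0.8]
finger_gap: 0.059
grip_force: 39.4
```

arm_command(moves=[0.85, 0, 0, 0, 0, 0, 0, 0.85, 0, 0, 0, 0, 0, 0, 0.85, 0, 0, 0, 0, 0, 0, 0.85, 0, 0, -20, 0, 0, 0, 0.85, 0, 0, -30, 0, 0, 0, 0.85, 0, 0, -35, 0, 0, 0, 0.85, 0, 0, -35, 0, 0, 0, 0.85, 0, 0, 0, 0, 0, 0])

```text
clock: 10.62
tcp_pos: [0.5368, -0.0214, 0.1339]
orientation: [0.303, 0.01, 0.953, -0.004]
wrist_force: [0.8, 0.6, 0.3]
finger_gap: 0.0786
grip_force: 0.0
```

```bash
python3 c.py w5; python3 cyl.py w5 .591 -.022 .078
python3 -c "
from plan import *
az=10; 
plan([((.44,.157,.18),az,0,1),((.449,.1572,.1),az,0,1),((.449,.1572,.016),az,0,1)])"
```

```text
10.625 [ 0.5368 -0.0214  0.1339] [-0.269 -0.097 -0.895  0.17   0.14  -0.204]
2470 0.07654531068198557 ((0.5915974378585815, -0.02180292084813118), 0.02914532460272312)
0 1,13.7,44,-24.3,-0.016,0.153,-0.048,1,15.1,45.1,-21.3,-0.015,0.153,-0.047,1,16,46.2,-18.3,-0.016,0.153,-0.048,1,16.2,47.1,-15,-0.016,0.154,-0.047,1,-4.4,-0.7,40,0,0,0,1,-4.5,-0.7,40,0.001,0,0,1,0,0,42,0,0,0,1,0,0.1,42,0,0,0
```

arm_command(moves=[1, 13.7, 44, -24.3, -0.016, 0.153, -0.048, 1, 15, 45, -21.3, -0.016, 0.153, -0.047, 1, 16, 46, -18.3, -0.016, 0.153, -0.048, 1, 16, 47, -15, -0.016, 0.154, -0.047, 1, -4.5, -0.7, 40, 0, 0, 0, 1, -4.5, -0.7, 40, 0, 0, 0, 1, 0, 0, 0, 0, 0, 0])

```text
clock: 11.55
tcp_pos: [0.4463, 0.1566, 0.0947]
orientation: [-0.005, -0.087, 0.996, 0.001]
wrist_force: [-0.2, 0.5, 0.8]
finger_gap: 0.0856
grip_force: 0.0
```

```bash
python3 c.py w6; python3 cyl.py w6 .448 .157 .055
python3 -c "
from plan import *
az=10; 
plan([((.449,.1572,.016),az,0,1,3)])"
```

```text
11.55 [0.4463 0.1566 0.0947] [ 0.166  0.217 -0.435  0.93   0.003 -0.009]
4327 0.05454027013360302 ((0.4487793743610382, 0.15705615282058716), 0.03051139786839485)
0 1,-0.7,0,26.9,0.001,-0.002,0,1,-0.7,0,27,0.001,-0.003,0,1,-0.6,0.1,26.9,0.001,-0.002,0
```

arm_command(moves=[1, -0.8, 0, 27, 0.001, -0.003, 0, 1, -0.8, 0, 27, 0.001, -0.003, 0, 1, -0.8, 0, 26, 0.001, -0.002, 0, 1, 0, 0, 0, 0, 0, 0, -0.6, 0, 0, 0, 0, 0, 0, -0.6, 0, 0, 0, 0, 0, 0, -0.6, 0, 0, 0, 0, 0, 0, -0.6, 0, 0, 0, 0, 0, 0])

```text
clock: 12.6
tcp_pos: [0.4528, 0.1576, 0.0209]
orientation: [0.005, -0.087, 0.996, 0.0]
wrist_force: [-0.5, 0.1, 6.0]
finger_gap: 0.0593
grip_force: 37.4
```

arm_command(moves=[-0.6, 0, 0, 0, 0, 0, 0, -0.6, 0, 0, -20, 0, 0, 0, -0.6, 0, 0, -40, 0, 0, 0, -0.6, 0, 0, -45, 0, 0, 0, -0.6, 0, 0, 0, 0, 0, 0])

```text
clock: 13.22
tcp_pos: [0.4538, 0.1579, 0.1282]
orientation: [0.007, -0.087, 0.996, 0.001]
wrist_force: [0.4, 0.5, -2.3]
finger_gap: 0.0589
grip_force: 38.7
```

```bash
python3 -c "
from plan import *
st=get_state(); print(st['tcp_pos'])
az=-10; 
plan([((.443,.05,.155),2,0,-.6),((.445,-.168,.155),az,0,-.6),((.474,-.168,.07),az,0,-.6,2),((.474,-.168,.030),az,0,-.6,2)])"
```

```text
[0.45378766 0.15794251 0.12824197]
0 -0.6,9.7,-34.8,-9.1,0,0.005,0.047,-0.6,8,-35.2,-9,0.001,0.005,0.046,-0.6,6.5,-35.6,-8.9,0,0.004,0.047,-0.6,1.4,-54.5,0,0,0,0.052,-0.6,-1.4,-54.5,0,0,0,0.053,-0.6,-4.3,-54.3,0,0,0,0.052,-0.6,-7.2,-54,0,0,0,0.052,-0.6,-14.2,2.5,42.5,0,0,0
1 -0.6,-14.3,2.5,42.5,0,0,0,-0.6,0,0,20,0,0,0,-0.6,0,0,20,0,0,0
```

arm_command(moves=[-0.6, 10, -35, -9, 0, 0, 0.047, -0.6, 8, -35, -9, 0, 0, 0.047, -0.6, 6.5, -35.5, -9, 0, 0, 0.046, -0.6, 1.5, -54.5, 0, 0, 0, 0.052, -0.6, -1.5, -54.5, 0, 0, 0, 0.052, -0.6, -4.5, -54.3, 0, 0, 0, 0.052, -0.6, -7, -54, 0, 0, 0, 0.052, -0.6, 0, 0, 0, 0, 0, 0])

```text
clock: 14.22
tcp_pos: [0.4417, -0.172, 0.1499]
orientation: [0.003, 0.09, 0.996, 0.0]
wrist_force: [-0.5, 1.3, -3.1]
finger_gap: 0.0591
grip_force: 39.1
```

```bash
python3 c.py w7; python3 -c "
from plan import *
st=get_state(); az=-10;p=np.array(st['tcp_pos'])
z=np.load('w7.npz',allow_pickle=True); c=cam('wrist',st); P=cloud(c,z['d']); im=z['im'].astype(int)
m=(im[...,1]>im[...,2]+40)&(im[...,1]>im[...,0]+30); q=P[m]; q=q[np.linalg.norm(q-p,axis=1)<.12]; print(len(q),q.min(0),q.max(0))
t=q[q[:,2]>np.percentile(q[:,2],97)-.012]; zt=np.percentile(q[:,2],99); t=q[q[:,2]>zt-.006]; print('top',zt,cv2.minEnclosingCircle(t[:,:2].astype(np.float32)),'tcp',p)
b=q[q[:,2]<zt-.015]
from scipy.optimize import least_squares
s=least_squares(lambda s:np.hypot(b[:,0]-s[0],b[:,1]-s[1])-.030,[p[0],p[1]],loss='soft_l1',f_scale=.002); print('cyl',s.x,len(b)); off=s.x-p[:2]; print(off)
"
```

```text
14.225 [ 0.4417 -0.172   0.1499] [-0.543  0.158 -0.36   1.047  0.003 -0.364]
13976 [ 0.40690843 -0.20027078  0.13395736] [ 0.46542889 -0.13806368  0.22379787]
top 0.18496147710749158 ((0.4371466636657715, -0.1699686497449875), 0.03101937100291252) tcp [ 0.44110726 -0.1698854   0.14973744]
cyl [ 0.43736457 -0.16878515] 1613
[-0.00374269  0.00110025]
```

```bash
python3 -c "
from plan import *
az=-10.3
plan([((.478,-.1685,.07),az,0,-.6,2),((.478,-.1685,.026),az,0,-.6,2)])"
```

```text
0 -0.6,-17.9,3.8,40,0.001,0.002,0.001,-0.6,-17.9,3.9,39.9,0.002,0.002,0.002,-0.6,0,0,22,0,0,0,-0.6,0,0,22,0,0,0
```

arm_command(moves=[-0.6, -18, 4, 40, 0, 0.002, 0, -0.6, -18, 4, 40, 0, 0.002, 0, -0.6, 0, 0, 22, 0, 0, 0, -0.6, 0, 0, 20, 0, 0, 0, -0.6, 0, 0, 0, 0, 0, 0])

```text
clock: 14.9
tcp_pos: [0.4771, -0.1642, 0.0269]
orientation: [-0.001, 0.085, 0.996, 0.002]
wrist_force: [-0.2, -0.7, -1.8]
finger_gap: 0.0591
grip_force: 39.1
```

arm_command(moves=[-0.6, -1.5, -4.2, 2, 0, 0, 0, -0.6, 0, 0, 2, 0, 0, 0, -0.6, 0, 0, 0, 0, 0, 0])

```text
clock: 15.28
tcp_pos: [0.4801, -0.1713, 0.0253]
orientation: [0.001, 0.087, 0.996, 0.001]
wrist_force: [0.3, -0.2, -1.8]
finger_gap: 0.0588
grip_force: 39.1
```

arm_command(moves=[-0.6, 0, 0, 1.2, 0, 0, 0, -0.6, 0, 0, 0, 0, 0, 0])

```text
clock: 15.52
tcp_pos: [0.4798, -0.1711, 0.0236]
orientation: [0.001, 0.087, 0.996, 0.001]
wrist_force: [-0.3, -0.0, -2.2]
finger_gap: 0.0588
grip_force: 39.1
```

arm_command(moves=[-0.6, 2, 2.5, 1.2, 0, 0, 0, -0.6, 0, 0, 0, 0, 0, 0])

```text
clock: 15.78
tcp_pos: [0.4778, -0.1679, 0.0222]
orientation: [0.0, 0.086, 0.996, 0.001]
wrist_force: [0.6, -0.1, -1.3]
finger_gap: 0.0592
grip_force: 39.1
```

arm_command(moves=[-0.6, 0, 0, 1, 0, 0, 0, -0.6, 0, 0, 0, 0, 0, 0])

```text
clock: 16.02
tcp_pos: [0.4783, -0.1682, 0.0213]
orientation: [0.001, 0.086, 0.996, 0.001]
wrist_force: [-0.6, 0.2, -1.4]
finger_gap: 0.0587
grip_force: 39.1
```

One more small step down, then release and lift.

arm_command(moves=[-0.6, 0, 0, 1, 0, 0, 0, -0.6, 0, 0, 0, 0, 0, 0, 0.9, 0, 0, 0, 0, 0, 0, 0.9, 0, 0, 0, 0, 0, 0, 0.9, 0, 0, 0, 0, 0, 0, 0.9, 0, 0, -30, 0, 0, 0, 1, 0, 0, -45, 0, 0, 0, 1, 0, 0, -45, 0, 0, 0])

```text
clock: 17.02
tcp_pos: [0.4778, -0.1683, 0.1413]
orientation: [0.0, 0.087, 0.996, 0.001]
wrist_force: [1.1, -0.7, -0.1]
finger_gap: 0.0854
grip_force: 0.0
```

```bash
python3 c.py w8; python3 cyl.py w8 .474 -.168 .055; python3 cyl.py w8 .452 -.394 .055;python3 cyl.py w8 .591 -.022 .078
python3 -c "
from plan import *
az=-41
z=np.load('w8.npz',allow_pickle=True); c=cam('wrist',z['st'].item()); P=cloud(c,z['d'])
q=P[(np.abs(P[...,0]-.53)<.02)&(P[...,1]>-.23)&(P[...,1]<-.105)&(P[...,2]>.006)&(P[...,2]<.04)]; print('front',len(q),np.polyval(np.polyfit(q[:,1],q[:,0],1),-.17))
plan([((.40,-.30,.20),-30,0,1),((.4525,-.3945,.11),az,0,1)])"
```

```text
17.025 [ 0.4778 -0.1683  0.1413] [-0.499  0.228 -0.294  1.048  0.002 -0.325]
2910 0.05450780879584864 ((0.48874780535697937, -0.16845270991325378), 0.044744476675987244)
4465 0.05463548380694222 ((0.45124948024749756, -0.3951590955257416), 0.03340229392051697)
970 0.07665856303790505 ((0.5797662734985352, -0.01897232048213482), 0.025011902675032616)
front 1965 0.5285164867709176
0 1,18.9,-47.4,-17.6,0,0.003,0.117,1,13.3,-49.3,-17.6,0.001,0.003,0.117,1,7.5,-50.5,-17.5,0,0.004,0.117,1,-30.9,-18.5,30,0,0,0.064,1,-32.1,-16.5,30,0,0,0.064,1,-33,-14.4,30,0,0,0.063
```

arm_command(moves=[1, 19, -47.4, -17.5, 0, 0.003, 0.117, 1, 13.3, -49.3, -17.5, 0, 0.003, 0.117, 1, 7.5, -50.5, -17.5, 0, 0.003, 0.117, 1, -31, -18.5, 30, 0, 0, 0.064, 1, -32, -16.5, 30, 0, 0, 0.064, 1, -33, -14.5, 30, 0, 0, 0.063, 1, 0, 0, 0, 0, 0, 0, 1, 0, 0, 0, 0, 0, 0])

```text
clock: 18.08
tcp_pos: [0.449, -0.3924, 0.1016]
orientation: [-0.005, 0.35, 0.937, 0.001]
wrist_force: [0.7, 0.3, 0.6]
finger_gap: 0.0857
grip_force: 0.0
```

```bash
python3 c.py w9; python3 cyl.py w9 .451 -.395 .056
python3 -c "
from plan import *
plan([((.4518,-.395,.016),-41,0,1,3)])"
```

```text
18.075 [ 0.449  -0.3924  0.1016] [-0.852  0.428 -0.112  1.041 -0.002 -0.137]
5809 0.05477411412630617 ((0.45171400904655457, -0.39498981833457947), 0.03221091255545616)
0 1,-1.4,-0.1,28.8,0,-0.003,0,1,-1.4,-0.1,28.8,0,-0.002,0.001,1,-1.3,0,28.8,-0.001,-0.003,0
```

arm_command(moves=[1, -1, 0, 29, 0, -0.003, 0, 1, -1, 0, 29, 0, -0.002, 0, 1, -1, 0, 27, 0, -0.003, 0, 1, 0, 0, 0, 0, 0, 0, -0.6, 0, 0, 0, 0, 0, 0, -0.6, 0, 0, 0, 0, 0, 0, -0.6, 0, 0, 0, 0, 0, 0, -0.6, 0, 0, 0, 0, 0, 0], newtons=60)

```text
clock: 19.12
tcp_pos: [0.4523, -0.3959, 0.0194]
orientation: [0.002, 0.35, 0.937, -0.001]
wrist_force: [-1.2, 1.2, 6.7]
finger_gap: 0.0596
grip_force: 66.3
```

arm_command(moves=[-0.6, 0, 0, 0, 0, 0, 0, -0.6, 0, 0, -30, 0, 0, 0, -0.6, 0, 0, -50, 0, 0, 0, -0.6, 0, 0, -50, 0, 0, 0, -0.6, 0, 0, -50, 0, 0, 0, -0.6, 0, 0, 0, 0, 0, 0])

```text
clock: 19.88
tcp_pos: [0.4532, -0.3966, 0.2024]
orientation: [0.004, 0.35, 0.937, -0.003]
wrist_force: [0.8, -0.5, -3.9]
finger_gap: 0.0598
grip_force: 67.2
```

```bash
python3 -c "
from plan import *
st=get_state(); print(st['tcp_pos'],rot(st['orientation'])[:,2])
plan([((.43,-.1,.21),-15,0,-.6),((.45,.18,.21),15,0,-.6),((.54,.275,.21),27,0,-.6)])"
```

```text
[ 0.45320151 -0.39657795  0.20236607] [ 0.0057992  -0.00780425 -0.99995273]
0 -0.6,35.3,34.8,-1.7,-0.001,0.001,-0.076,-0.6,32.6,37.4,-1.6,0,0.002,-0.075,-0.6,29.7,39.7,-1.5,-0.001,0.001,-0.076,-0.6,26.6,41.8,-1.5,-0.001,0.002,-0.075,-0.6,23.4,43.7,-1.4,-0.001,0.001,-0.076,-0.6,19.9,45.4,-1.3,0,0.002,-0.075,-0.6,8.9,45.9,0,0,0,-0.087,-0.6,4.8,46.6,0,0,0,-0.088
1 -0.6,0.8,46.7,0,0,0,-0.087,-0.6,-3.3,46.7,-0.1,0,0,-0.087,-0.6,-7.4,46.2,0,0,0,-0.088,-0.6,-11.4,45.4,0,0,0,-0.087,-0.6,-37.2,22.8,0,0,0,-0.07,-0.6,-38.7,20.2,0,0,0,-0.07,-0.6,-40,17.4,0,0,0,-0.069
```

arm_command(moves=[-0.6, 35, 35, -1.5, 0, 0.001, -0.076, -0.6, 32.5, 37.5, -1.5, 0, 0.002, -0.075, -0.6, 29.5, 39.5, -1.5, 0, 0.001, -0.076, -0.6, 26.5, 42, -1.5, 0, 0.002, -0.075, -0.6, 23.5, 43.5, -1.5, 0, 0.001, -0.076, -0.6, 20, 45.5, -1.5, 0, 0.001, -0.075, -0.6, 9, 46, 0, 0, 0, -0.087, -0.6, 5, 46.5, 0, 0, 0, -0.088])

```text
clock: 20.88
tcp_pos: [0.434, -0.0031, 0.2054]
orientation: [-0.005, 0.042, 0.999, 0.002]
wrist_force: [0.8, -0.1, -4.2]
finger_gap: 0.0598
grip_force: 67.3
```

arm_command(moves=[-0.6, 1, 46.7, 0, 0, 0, -0.087, -0.6, -3.3, 46.7, 0, 0, 0, -0.087, -0.6, -7.4, 46.2, 0, 0, 0, -0.088, -0.6, -11.4, 45.4, 0, 0, 0, -0.087, -0.6, -37, 23, 0, 0, 0, -0.07, -0.6, -39, 20, 0, 0, 0, -0.07, -0.6, 0, 0, 0, 0, 0, 0, -0.6, 0, 0, 0, 0, 0, 0])

```text
clock: 21.88
tcp_pos: [0.5071, 0.2449, 0.2051]
orientation: [-0.005, -0.2, 0.98, 0.002]
wrist_force: [-0.2, -0.1, -4.2]
finger_gap: 0.0598
grip_force: 67.4
```

```bash
python3 c.py w10; cat > sp.py <<'E'
from plan import *
import sys
z=np.load(sys.argv[1]+'.npz',allow_pickle=True); st=z['st'].item(); c=cam('wrist',st); p=np.array(st['tcp_pos']); P=cloud(c,z['d']); P[z['d']<=0]=np.nan
Rm=rot(st['orientation']); print('axis',Rm[:,2].round(4),'tcp',p.round(4))
from scipy.optimize import least_squares
L=(P-p)@Rm  # tool coords
q=L[(np.abs(L[...,0]-.02)<.045)&(np.abs(L[...,1])<.026)&(L[...,2]>-.038)&(L[...,2]<.018)]
t=L[(np.hypot(L[...,0],L[...,1])<.05)&(np.abs(L[...,1])<.028)&(L[...,2]<-.02)&(L[...,2]>-.06)]
print('z hist',np.histogram(t[:,2],10))
b=q[q[:,0]>.015]
s=least_squares(lambda s:np.hypot(b[:,0]-s[0]-s[2]*b[:,2],b[:,1]-s[1])-.0315,[0,0,0],loss='soft_l1',f_scale=.002); print('spool in tool x,y,slope',s.x.round(4),len(b))
S=np.array([.604,.312])
d=P[(np.hypot(P[...,0]-S[0],P[...,1]-S[1])<.07)&(np.abs(P[...,2]-.012)<.006)]
print('base',len(d),cv2.minEnclosingCircle(d[:,:2].astype(np.float32)) if len(d) else 0)
n=P[(np.hypot(P[...,0]-S[0],P[...,1]-S[1])<.025)&(P[...,2]>.03)&(P[...,2]<.09)]
if len(n)>30:
    s=least_squares(lambda s:np.hypot(n[:,0]-s[0],n[:,1]-s[1])-.007,S,loss='soft_l1',f_scale=.001); print('spindle',s.x.round(4),len(n),n[:,2].max())
E
python3 sp.py w10; python3 sp.py w8|tail -2;python3 sp.py w3|tail -2; python3 sp.py w6|tail -2
```

```text
21.875 [0.5071 0.2449 0.2051] [ 0.305  0.307 -0.027  1.247  0.005 -0.097]
axis [-0.011   0.0019 -0.9999] tcp [0.5071 0.2449 0.2051]
z hist (array([   30,     1,     0,     0,     0,  2820, 10065,   353,   407,
         492]), array([-0.05948981, -0.05554116, -0.0515925 , -0.04764384, -0.04369519,
       -0.03974653, -0.03579787, -0.03184922, -0.02790056, -0.0239519 ,
       -0.02000325]))
spool in tool x,y,slope [-0.0009  0.0005  0.1058] 6835
base 0 0
spool in tool x,y,slope [0. 0. 0.] 0
base 0 0
base 3711 ((0.6037943363189697, 0.3102661967277527), 0.04980922117829323)
spindle [0.6057 0.3138] 349 0.05721817677088627
spool in tool x,y,slope [0. 0. 0.] 0
base 946 ((0.5929218530654907, 0.34699180722236633), 0.027813764289021492)
```

View pics/w10.png

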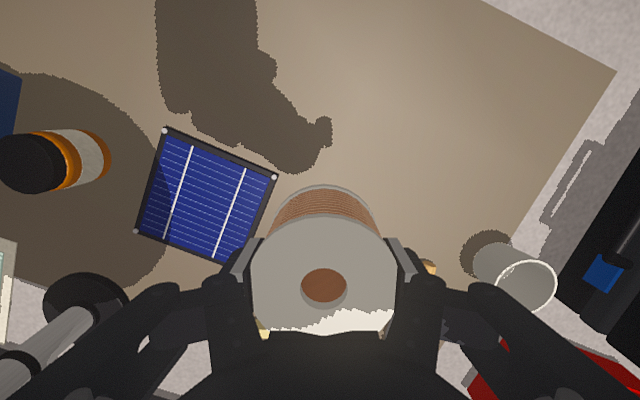

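```bash
for w in w1 w2 w3 w5; do echo $w; python3 sp.py $w | grep -E 'base|spindle'; done; cat > sp2.py <<'E'
from plan import *
import sys
z=np.load(sys.argv[1]+'.npz',allow_pickle=True); st=z['st'].item(); c=cam('wrist',st); p=np.array(st['tcp_pos']); P=cloud(c,z['d']); Rm=rot(st['orientation'])
W=P; L=(P-p)@Rm; im=z['im'].astype(int)
f=np.zeros((400,640),bool); f[245:330,262:385]=True
m=f&(np.abs(L[...,2]+.036)<.008)&(np.abs(im[...,0]-im[...,2])<35)
q=W[m]; A=np.c_[q[:,:2],np.ones(len(q))]; k,_,_,_=np.linalg.lstsq(A,q[:,2],rcond=None); n=np.array([-k[0],-k[1],1]); n/=np.linalg.norm(n); print('top face normal world',n.round(4),len(q),'resid',np.std(A@k-q[:,2]),'z',q[:,2].mean())
bm=((im[...,2]-im[...,0])>40)&f; bm[:,:290]=False; bm[:,360:]=False; bm[:262]=False
l,lab,s,ce=cv2.connectedComponentsWithStats(bm.astype(np.uint8)); i=1+s[1:,4].argmax(); ct=max(cv2.findContours((lab==i).astype(np.uint8),0,1)[0],key=len); e=cv2.fitEllipse(ct); print('bore ellipse',e)
u,v=e[0]; fo,cx,cy,Rc,eye=c; r=Rc@np.array([(u-cx)/fo,(v-cy)/fo,1]); h=q[:,2].mean(); X=eye+r*(h-eye[2])/r[2]; print('bore top world',X.round(4),'rel tcp world',(X-p).round(4),'tool',((X-p)@Rm).round(4))
E
python3 sp2.py w10
```

```text
w1
base 2850 ((0.6047319769859314, 0.3131639361381531), 0.050972141325473785)
spindle [0.6058 0.3139] 413 0.0821434290422135
w2
base 2516 ((0.6043609976768494, 0.31295260787010193), 0.05026868358254433)
spindle [0.6059 0.3139] 476 0.08081911261542202
w3
base 3711 ((0.6037943363189697, 0.3102661967277527), 0.04980922117829323)
spindle [0.6057 0.3138] 349 0.05721817677088627
w5
base 1226 ((0.620923638343811, 0.291282057762146), 0.04296482726931572)
top face normal world [ 1.920e-02 -5.000e-04  9.998e-01] 9193 resid 0.000762999874316986 z 0.24043049968137983
bore ellipse ((323.263916015625, 284.9004211425781), (32.49559020996094, 43.74643325805664), 90.00727844238281)
bore top world [0.5058 0.2445 0.2404] rel tcp world [-0.0013 -0.0004  0.0353] tool [ 0.0017  0.0004 -0.0353]
```

```bash
python3 -c "
from plan import *
plan([((.6075,.314,.20),25,.5,-.6,4),((.6075,.314,.122),25,.5,-.6,3)],smax=40)"
```

```text
0 -0.6,-29.9,6.2,1.2,0.002,-0.004,-0.009,-0.6,-29.9,5.8,1.3,0.001,-0.005,-0.008,-0.6,-30,5.7,1.4,0.002,-0.004,-0.009,-0.6,-30,5.4,1.6,0.001,-0.004,-0.009,-0.6,0.2,0,26,0,0,0,-0.6,0.2,0,26,0,0,0,-0.6,0.2,0,26,0,0,0
```

arm_command(moves=[-0.6, -30, 6, 1.3, 0.002, -0.004, -0.009, -0.6, -30, 6, 1.3, 0.001, -0.005, -0.009, -0.6, -30, 5.6, 1.4, 0.002, -0.004, -0.009, -0.6, -30, 5.4, 1.5, 0.001, -0.004, -0.009, -0.6, 0.2, 0, 26, 0, 0, 0, -0.6, 0.2, 0, 26, 0, 0, 0, -0.6, 0.2, 0, 24, 0, 0, 0, -0.6, 0, 0, 0, 0, 0, 0])

```text
clock: 22.92
tcp_pos: [0.6068, 0.3131, 0.123]
orientation: [0.003, -0.217, 0.976, 0.001]
wrist_force: [-0.4, -0.5, -5.1]
finger_gap: 0.0597
grip_force: 67.2
```

```bash
python3 c.py w11; python3 sp2.py w11; python3 sp.py w11 | grep -E 'axis|base|spin'
```

```text
22.925 [0.6068 0.3131 0.123 ] [ 3.590e-01  5.630e-01  1.640e-01  1.166e+00  1.000e-03 -7.800e-02]
top face normal world [ 3.1e-03 -5.0e-04  1.0e+00] 9191 resid 0.0007479931668797103 z 0.15822784727659586
bore ellipse ((323.2823486328125, 284.85760498046875), (32.50773239135742, 43.76545333862305), 90.02670288085938)
bore top world [0.605  0.3127 0.1582] rel tcp world [-0.0019 -0.0004  0.0352] tool [ 0.0017  0.0004 -0.0353]
axis [ 0.0048  0.0025 -1.    ] tcp [0.6068 0.3131 0.123 ]
base 4955 ((0.6049594879150391, 0.31315726041793823), 0.049839600920677185)
```

arm_command(moves=[-0.6, -0.7, 0.5, 10, 0, -0.003, 0, -0.6, 0, 0, 10, 0, 0, 0, -0.6, 0, 0, 10, 0, 0, 0, -0.6, 0, 0, 0, 0, 0, 0])

```text
clock: 23.48
tcp_pos: [0.6086, 0.315, 0.0939]
orientation: [0.005, -0.217, 0.976, 0.001]
wrist_force: [-2.3, -1.8, -5.0]
finger_gap: 0.0598
grip_force: 67.4
```

arm_command(moves=[-0.6, 1.6, 0, 0, 0, 0, 0, -0.6, 0, 0, 0, 0, 0, 0])

```text
clock: 23.72
tcp_pos: [0.6088, 0.3153, 0.0957]
orientation: [0.007, -0.217, 0.976, 0.002]
wrist_force: [-0.9, -0.5, -5.0]
finger_gap: 0.06
grip_force: 67.4
```

arm_command(moves=[-0.6, 0, 0, 8, 0, 0, 0, -0.6, 0, 0, 8, 0, 0, 0, -0.6, 0, 0, 0, 0, 0, 0])

```text
clock: 24.1
tcp_pos: [0.608, 0.3148, 0.0784]
orientation: [0.006, -0.217, 0.976, 0.001]
wrist_force: [-2.0, -2.4, -5.7]
finger_gap: 0.0596
grip_force: 67.3
```

```bash
python3 c.py w12; python3 sp2.py w12; python3 sp.py w12 | grep -E 'axis|base|spin'; python3 -c "
from h import *
s=get_state();print(s['wrist_force'],s['ft_torque'])"
```

```text
24.1 [0.608  0.3148 0.0784] [ 3.600e-01  5.880e-01  9.300e-02  1.064e+00  1.000e-03 -7.700e-02]
top face normal world [-7.0e-04 -1.4e-03  1.0e+00] 9190 resid 0.0007579404052273392 z 0.1135969964400654
bore ellipse ((323.27154541015625, 284.8522033691406), (32.52043151855469, 43.72293472290039), 90.51329040527344)
bore top world [0.6059 0.3142 0.1136] rel tcp world [-0.0021 -0.0005  0.0352] tool [ 0.0017  0.0004 -0.0352]
axis [ 0.0113  0.005  -0.9999] tcp [0.608  0.3148 0.0784]
base 6258 ((0.6051934957504272, 0.31335529685020447), 0.049911703914403915)
spindle [0.6111 0.3167] 266 0.08998036031102907
[-1.5580398  -1.83088251 -6.3378533 ] [-0.58048795  0.59307213  0.00980593]
```

arm_command(moves=[-0.6, 1, 0, 8, 0, 0, 0, -0.6, 0, 0, 8, 0, 0, 0, -0.6, 0, 0, 8, 0, 0, 0, -0.6, 0, 0, 0, 0, 0, 0])

```text
clock: 24.65
tcp_pos: [0.6079, 0.3148, 0.0543]
orientation: [0.007, -0.217, 0.976, 0.001]
wrist_force: [-1.8, -2.0, -6.5]
finger_gap: 0.06
grip_force: 67.3
```

arm_command(moves=[-0.6, 1, 0, 7, 0, 0, 0, -0.6, 0, 0, 7, 0, 0, 0, -0.6, 0, 0, 4, 0, 0, 0, -0.6, 0, 0, 0, 0, 0, 0])

```text
clock: 25.15
tcp_pos: [0.6077, 0.3149, 0.0369]
orientation: [0.007, -0.217, 0.976, 0.002]
wrist_force: [-1.0, -0.6, -4.4]
finger_gap: 0.06
grip_force: 67.4
```

arm_command(moves=[-0.6, 0, 0, 2, 0, 0, 0, -0.6, 0, 0, 0, 0, 0, 0])

```text
clock: 25.4
tcp_pos: [0.6078, 0.3147, 0.0355]
orientation: [0.007, -0.217, 0.976, 0.002]
wrist_force: [-0.6, -0.9, -5.2]
finger_gap: 0.0599
grip_force: 67.4
```

arm_command(moves=[-0.6, 0, 0, 1.5, 0, 0, 0, -0.6, 0, 0, 0, 0, 0, 0])

```text
clock: 25.65
tcp_pos: [0.6078, 0.3147, 0.034]
orientation: [0.007, -0.217, 0.976, 0.002]
wrist_force: [0.6, -0.7, -3.3]
finger_gap: 0.0599
grip_force: 67.4
```

arm_command(moves=[-0.6, 0, 0, 1.5, 0, 0, 0, -0.6, 0, 0, 0, 0, 0, 0])

```text
clock: 25.9
tcp_pos: [0.6077, 0.3147, 0.0323]
orientation: [0.007, -0.217, 0.976, 0.002]
wrist_force: [-0.4, 0.8, -5.5]
finger_gap: 0.06
grip_force: 67.4
```

arm_command(moves=[-0.6, 0, 0, 1.2, 0, 0, 0, -0.6, 0, 0, 0, 0, 0, 0])

```text
clock: 26.15
tcp_pos: [0.6079, 0.3148, 0.0317]
orientation: [0.007, -0.217, 0.976, 0.002]
wrist_force: [-0.5, 0.2, -2.1]
finger_gap: 0.0599
grip_force: 67.8
```

arm_command(moves=[-0.6, 0, 0, 1.2, 0, 0, 0, -0.6, 0, 0, 0, 0, 0, 0])

```text
clock: 26.4
tcp_pos: [0.608, 0.3149, 0.0316]
orientation: [0.008, -0.217, 0.976, 0.002]
wrist_force: [-3.1, -1.6, 5.2]
finger_gap: 0.0597
grip_force: 68.6
```

arm_command(moves=[0.9, 0, 0, 0, 0, 0, 0, 0.9, 0, 0, 0, 0, 0, 0, 0.9, 0, 0, 0, 0, 0, 0, 1, 0, 0, -20, 0, 0, 0, 1, 0, 0, -40, 0, 0, 0, 1, 0, 0, -45, 0, 0, 0, 1, 40, 0, -45, 0, 0, 0, 1, 50, 0, -20, 0, 0, 0])

```text
clock: 27.4
tcp_pos: [0.5251, 0.2758, 0.2015]
orientation: [0.01, -0.217, 0.976, 0.002]
wrist_force: [-0.1, 0.5, -0.2]
finger_gap: 0.0855
grip_force: 0.0
```

arm_command(moves=[1, 40, -40, 0, 0, 0, 0.1, 1, 40, -45, 0, 0, 0, 0.1, 1, 20, -50, 0, 0, 0, 0.1, 1, 10, -50, 0, 0, 0, 0.1, 1, 0, 0, 0, 0, 0, 0])

```text
clock: 28.02
tcp_pos: [0.4711, 0.0595, 0.1971]
orientation: [0.007, -0.016, 1.0, 0.003]
wrist_force: [0.1, -0.2, -0.3]
finger_gap: 0.0852
grip_force: 0.0
```

```bash
python3 c.py w13; for a in ".605 .313 .068" ".591 -.022 .078" ".474 -.168 .056"; do python3 cyl.py w13 $a; done; python3 -c "
from h import *
im,d=read_camera('top'); c=cam('top'); P=cloud(c,d)
m=(im[...,1].astype(int)>im[...,2].astype(int)+35)&(im[...,1].astype(int)>im[...,0]+25)
q=P[m]; q=q[(np.abs(q[:,0]-.47)<.08)&(np.abs(q[:,1]+.17)<.08)&(q[:,2]>.045)]; print('cleaner top cam',len(q),q.mean(0) if len(q) else 0,cv2.minEnclosingCircle(q[:,:2].astype(np.float32)) if len(q) else 0)
z=np.load('w13.npz',allow_pickle=True); c=cam('wrist',z['st'].item()); P=cloud(c,z['d']); im2=z['im'].astype(int)
q=P[(im2[...,1]>im2[...,2]+35)&(im2[...,1]>im2[...,0]+25)]; q=q[(q[:,2]>.047)&(q[:,1]<-.05)&(q[:,2]<.065)]; print('cleaner wrist',len(q),cv2.minEnclosingCircle(q[:,:2].astype(np.float32)) if len(q) else 0)
sc,_=read_camera('scene'); cv2.imwrite('pics/end.png',np.vstack([cv2.resize(im[80:260,130:500],None,fx=1.6,fy=1.6),cv2.resize(sc[130:310,150:520],None,fx=1.6,fy=1.6)]))
"
```

```text
28.025 [0.4711 0.0595 0.1971] [-0.047  0.122 -0.282  1.152  0.006 -0.079]
664 0.0667564813892807 ((0.598879337310791, 0.3188712000846863), 0.03103235363960266)
1527 0.07660251487605235 ((0.5914827585220337, -0.022328367456793785), 0.029072217643260956)
2242 0.05426241877070098 ((0.4736008048057556, -0.16689980030059814), 0.0309809111058712)
cleaner top cam 215 [ 0.47236401 -0.16874761  0.05301401] ((0.4731876850128174, -0.16833263635635376), 0.030672434717416763)
cleaner wrist 2121 ((0.4736044108867645, -0.16689229011535645), 0.03098778799176216)
```

View pics/end.png

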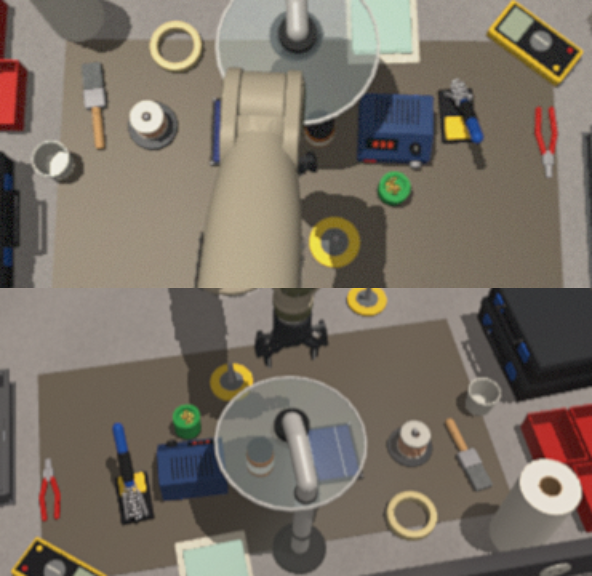

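The final views show the spool on the dark stand with its top at 67 mm, so it is seated. The jar is at (0.5915,-0.022) and the cleaner at (0.4735,-0.168), both upright, and nothing else looks moved.

```bash
python3 -c "
from workcell import *
print(hand_in())"
```

```text
the job is handed in; nothing more can be done
None
```

Job handed in at about 28 s of the 72 s allowed: the flux jar stands midway under the hood, the tip cleaner about 25 mm in front of the station, and the spool is seated on the dark reel stand's base, all upright by the last camera check; the hand-in gave no verdict.

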